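# Park a vacuum pump just past its compression peak and lock it

### The arm

A 6-joint arm with a two-finger parallel gripper is mounted at the origin on a cart in front of the work surface, level with it; the furniture and walls round the work are solid. World frame = base frame: x ahead of the robot, y to its left, z up, the work surface at z = 0. Lengths are in m, angles in rad, forces in N, time in s.
With the tool pointing down it reaches from about 0.325 to 0.85 m from the base axis. Payload 4.4 kg.
Tool frame: the origin (TCP) lies on the mounting face of the last link; the fingertips stand 199 mm ahead of it and the grasp point (between the pads) lies 180 mm ahead of it (nose_length is the distance from the TCP to the fingertips, in m); z points along the fingers, y is the line along which they close (so a half turn about z gives the same grasp; the last joint's range is limited). The gripper opens to 94 mm and grips with 3 to 60 N. Pads are 16 mm wide; open, the fingers measure 119 mm over their backs; the gripper's body (75 mm by 177 mm) begins 78 mm behind the grasp point.
Start: joints at [-0.15, 0.207, 1.542, -0, 1.393, -0.15], TCP at [0.575, -0, 0.405] pointing down, gripper open.
Joint ranges: [-2.73, 2.73], [-0.86, 2.22], [0.23, 2.46], [-1.11, 4.25], [0.08, 2.63], [-2.82, 2.82]. Speed limits (rad/s): [2.79, 2.79, 3.14, 3.14, 3.14, 3.14].

### API

Orientations are given as a rotation vector (axis times angle).
In Python, from bench import * gives the robot as it stands.
- The arm moves only by the shell command python3 -m pendant 'ROWS' [FORCE]. ROWS is JSON, a list of rows, each a list of 7 numbers: the shift along the tool's x, y, z in mm, then the turn, a rotation vector about the tool's x, y, z in degrees, then the opening, from 0 (shut) to 1 (fully open). A call has 1 to 20 rows; each row shifts and turns the commanded pose from where the row before left it, along the tool's axes as they then stand; what a row does not reach is not made up. A row lasts 1/8 s, in which the tool goes at most 62.5 mm and 10.7 degrees, less where a joint would pass 70% of its speed; a pose out of reach is approached as far as the arm can. A call with a gripper value outside its range is refused whole. The fingers move at their own pace and stop on an object; FORCE is the grip in N (left out, the last holds). Time passes only in rows, so rows that do not move let the fingers close. It gives the time, the measured TCP pose, the force, the opening and the grip force at its end, in the units of the state.
- get_state(): the state, without advancing time (a new reading comes with each control period).
- camera(name): name is "scene" or "side" or "wrist"; returns the picture (384x512x3 uint8, red, green, blue); there is no depth.
- calibration(name): a dict with "fov_y" (degrees; the focal length in pixels is half the picture's height over the tangent of half this angle, whatever the lens; pixels are square), "cx", "cy" (the principal point, pixels), "R" (3x3) and "t" (3): a world point X has camera coordinates R X + t; the wrist camera has in their place "mount" (4x4, takes a point from camera to tool coordinates, whose origin is the TCP and whose axes are the flange's). Camera axes: x right, y down, z forward; pixel columns grow to the right and rows downward; lengths in m; the calibration is good to about 2 mm. A picture is of the moment at which its call begins: read the wrist's pose just before it. calibration takes no time and is no camera call.
- hand_in(): hands the job in; it is judged then, once.
Trained networks look in the newest picture that a camera, given by its name, has taken for a name from the list of things; names that differ only in an ending like _2 or _b are one class to them, and where a whole thing is asked for, a point or a joint stands for the part that bears it (a point fixed in the world has none). Each returns a list of dicts, best first, with "p" (0 to 1); they miss things now and then, are a little off and sometimes report something else, mostly with a low value. They report only what shows in the picture. A call takes as long as a camera call.
- cut_out(query, camera): "region" (384x512 bool, what is visible of it) and "at" ([row, column] in pixels, amid what is visible of it).
The state is a dict: "clock": time; "joint_positions": joint angles; "dq": joint speeds; "effort": joint torques, N m; "tcp_pos": TCP position; "eef_rot": TCP orientation; "contact_force": force on the tool from outside, world axes, zero at the start; "moment": the same for the moment, N m; "finger_gap": finger opening in m; "finger_force": force on a finger pad.
Only numpy, scipy, OpenCV 4.12 (cv2) and the standard library are available. Lean on these libraries where they do the work, as an engineer would, in place of code of your own. Each camera call takes 0.05 s, during which the arm holds its last target. There are 200 camera calls.

### The job

Park the small vacuum pump for storage: take the black knob and turn the flywheel slowly clockwise, the way of the red arrow, until you feel the compression build up, peak and give way, and stop just past that peak. Then let go and gently press the orange lock button in the middle of the flywheel fully home; it goes in only there, so do not force it. Leave the other things on the table alone.

Things in the scene. Friction and masses are not known exactly. Their poses are not given: they have to be found in the camera images.
- pump: Bench vacuum pump, fixed: blue finned housing 156x156 mm, round aluminium deck, and a flat-lying flywheel of 160 mm diameter on top (vertical axis, rim top 80 mm above the table). Origin: on the flywheel axis at table height; z up, x towards two brass hose barbs. Inside, out of sight, the compression begins 0.1 to 1.8 rad of clockwise turn after the start, elsewhere every time.
- flywheel (a joint): Turn of the flywheel, rad, growing clockwise seen from above (as the red arrow on its rim), arbitrary zero; starts within 0.2 of it, stops at -0.4 and 4.6. It runs freely, then over 1 rad of compression resists more and more, peaks, gives way within 0.2 rad and runs freely again. The lock fits about 0.2 to 0.4 rad past the peak. Let go during the rise it turns back; past the peak it stays.
- knob (a point): Centre of the top of the black crank knob: upright round grip, 22 mm diameter, 38 mm tall, free to spin on its pin, 64 mm from the flywheel axis. This point is 121 mm above the table, the grip's foot 83 mm. The force to turn it is about 1 N when free and grows to a peak of about 10 to 20 N (more if turned faster than 0.3 rad/s); just after the peak it may tug forward with some 5 N.
- lock_top (a point): Centre of the top of the orange lock button as it stands unpressed: on the flywheel axis, 98 mm above the table (fixed to the housing, it does not go down with the button). The button is 23 mm in diameter and stands 16 mm proud of the flywheel's hub.
- lock (a joint): How far the orange lock button is pressed down, m: 0 up, 0.010 fully home. It slides with about 4 N and stays where it is left. Unless the flywheel stands just past its compression peak, the button stops hard after about 3 mm on blank metal and must not be forced: more than 25 N on it is too much.
- erlenmeyer: Bystander: conical glass flask with pale yellow contents, 64 mm wide, 105 mm tall, loose; origin at the centre of its underside.
- brown_bottle: Bystander: brown bottle, 49 mm wide, 112 mm tall, loose; origin at the centre of its underside.
- vial_0: Bystander: small vial with pink contents and black cap, 23 mm wide, 46 mm tall, loose; origin at the centre of its underside.
- timer: Bystander: white bench timer, 62x62x18 mm, loose; origin at the centre of its underside.
- vial_1: Bystander: small vial with blue contents and black cap, 23 mm wide, 46 mm tall, loose; origin at the centre of its underside.
- weighing_bottle: Bystander: small clear weighing bottle, 37 mm wide, 51 mm tall, loose; origin at the centre of its underside.
- tweezers: Bystander: steel tweezers lying flat, 122 mm long, loose; origin at the centre of its underside.
- buffer_7: Bystander: white bottle with green band and black cap, 60 mm wide, 134 mm tall, loose; origin at the centre of its underside.

How it is judged:
By the outcome, as a careful person would: the job done as asked, in the order asked, and still so for the second after the job is handed in, with the robot touching nothing.
It also fails if it takes over 69 s, if anything falls off the work surface, if the arm or the gripper's body presses on something with over 40 N, if the wrist force passes 120 N, or if a joint passes its speed limit or range.

## Working session

There is one attempt and no reset: what is moved stays moved. The work goes in short steps, Python scripts to look and compute and a shell command to move; the robot and the scene stay as the last step left them, time stands still between calls to the robot, and variables do not carry over. Pictures are saved under pics/ and viewed, at most 10 in all, crops included, and the job is handed in when it is done.

```bash
ls; mkdir -p pics; cat > h.py <<'E'
from bench import *
import numpy as np, cv2
from scipy.spatial.transform import Rotation as Ro
def cam(name):
    c=calibration(name); f=192/np.tan(np.radians(c["fov_y"])/2)
    if "mount" in c:
        s=get_state(); T=np.eye(4); T[:3,:3]=Ro.from_rotvec(s["eef_rot"]).as_matrix(); T[:3,3]=s["tcp_pos"]
        W=T@np.array(c["mount"]); R=W[:3,:3].T; t=-R@W[:3,3]
    else: R=np.array(c["R"]); t=np.array(c["t"])
    return f,c["cx"],c["cy"],R,t
def atz(C,r,c,z):
    f,cx,cy,R,t=C; d=R.T@np.array([(c-cx)/f,(r-cy)/f,1]); o=-R.T@t
    return o+d*(z-o[2])/d[2]
def proj(C,X):
    f,cx,cy,R,t=C; p=R@np.array(X)+t; return [cy+f*p[1]/p[2],cx+f*p[0]/p[2]]
def snap(name,fn):
    C=cam(name); im=camera(name); cv2.imwrite(fn,im[:,:,::-1]); return C
E
python3 - <<'E'
from h import *
s=get_state(); print(s)
ims=[]
for n in ["scene","side","wrist"]:
    C=snap(n,f"pics/{n}0.png"); print(n,"pos",-C[3].T@C[4])
    for q,z in [("knob",.121),("lock",.098),("flywheel",.08),("pump",.05),("erlenmeyer",.05),("brown_bottle",.056),("vial",.023),("buffer_7",.067),("weighing_bottle",.025),("timer",.018)]:
        for d in cut_out(q,n)[:2]:
            if d["p"]>.3: print(q,round(d["p"],2),d["at"],int(d["region"].sum()),atz(C,*d["at"],z).round(3))
E
```

```text
pics
{'clock': 0.0, 'joint_positions': array([-1.50512129e-01,  2.07391922e-01,  1.54294126e+00, -1.58109274e-05,
        1.39354104e+00, -1.50486835e-01]), 'dq': array([ 0.00095052, -0.00077121,  0.00146542,  0.00124672,  0.00031343,
        0.00134759]), 'effort': array([-8.39226868e-05, -3.70882022e+01, -2.81415099e+01,  6.96549774e-02,
        3.60915181e-02, -1.71865345e-04]), 'tcp_pos': array([5.74630630e-01, 3.54836329e-05, 4.03512297e-01]), 'eef_rot': array([-2.22017351e+00, -2.22012358e+00,  2.14401361e-03]), 'contact_force': array([-0.00903157, -0.87293396,  0.76238691]), 'moment': array([ 0.0377946 ,  0.03439796, -0.06538166]), 'finger_force': 0.0, 'finger_gap': 0.09372123834176369}
scene pos [-0.42506915 -1.09600731  0.72698472]
knob 0.7 [240.8, 327.3] 430 [ 0.366 -0.459  0.121]
knob 0.63 [185.9, 185.4] 30 [0.249 0.168 0.121]
flywheel 0.8 [198.4, 278.6] 724 [ 0.513 -0.085  0.08 ]
pump 0.86 [202.9, 281.2] 1345 [ 0.536 -0.076  0.05 ]
erlenmeyer 0.76 [241.7, 329.2] 390 [ 0.459 -0.392  0.05 ]
brown_bottle 0.9 [226.7, 365.8] 435 [ 0.626 -0.414  0.056]
vial 0.68 [250.8, 311.1] 
[... 447 characters left out ...]
enmeyer 0.49 [180.4, 263.5] 204 [ 0.486 -0.296  0.05 ]
brown_bottle 0.62 [176.8, 236.2] 223 [ 0.612 -0.331  0.056]
vial 0.62 [193.3, 250.4] 592 [ 0.541 -0.208  0.023]
vial 0.59 [266.1, 274.7] 113 [0.437 0.357 0.023]
buffer_7 0.58 [255.9, 189.0] 959 [0.675 0.375 0.067]
weighing_bottle 0.57 [276.9, 239.0] 204 [0.534 0.413 0.025]
timer 0.48 [182.0, 297.5] 92 [ 0.33  -0.36   0.018]
wrist pos [0.57613952 0.07511631 0.3845822 ]
knob 0.92 [206.4, 217.9] 477 [ 0.536 -0.009  0.121]
lock 0.57 [251.5, 220.0] 357 [ 0.533 -0.072  0.098]
flywheel 0.71 [233.5, 229.3] 9181 [ 0.543 -0.057  0.08 ]
pump 0.94 [228.6, 226.6] 11787 [ 0.536 -0.063  0.05 ]
brown_bottle 0.65 [252.7, 216.6] 327 [ 0.522 -0.095  0.056]
```

```bash
python3 - <<'E'
import cv2
a=cv2.imread("pics/wrist0.png"); b=cv2.imread("pics/side0.png")[120:312,150:406]
b=cv2.resize(b,(512,384))
import numpy as np
cv2.imwrite("pics/v1.png",cv2.resize(np.hstack([a,b]),(800,300)))
cv2.imwrite("pics/v2.png",cv2.resize(a[130:330,120:340],None,fx=2.5,fy=2.5,interpolation=2))
E
```

```text
(no output)
```

View pics/v1.png

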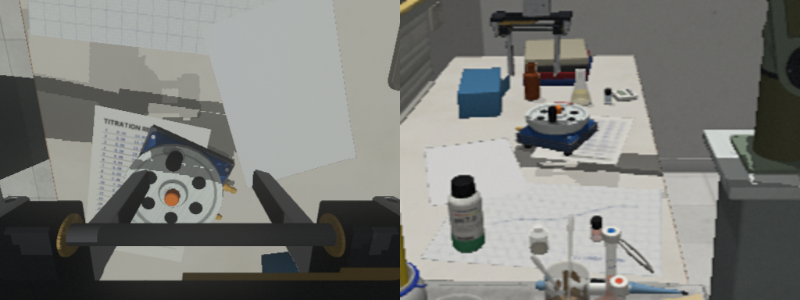

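View pics/v2.png

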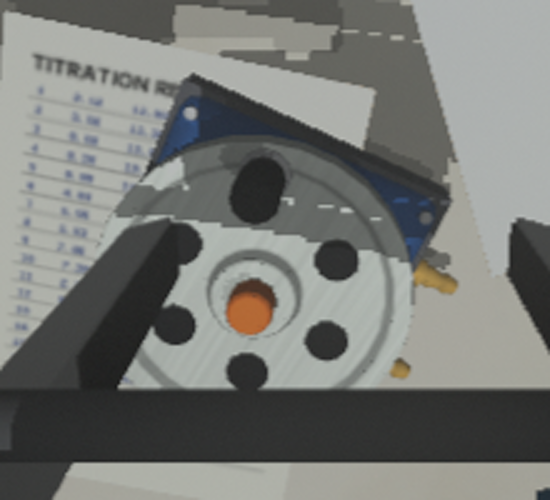

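The wrist view shows the orange lock at about row 255, col 220. The knob leans away from the camera, with its top at about (212, 222) and the barbs to the right (+x). I'll move the camera nearer overhead and measure again.

```bash
python3 -m pendant '[[-20,-10,0,0,0,0,0.6],[-20,-10,0,0,0,0,0.6],[-20,-10,0,0,0,0,0.6],[-10,-10,0,0,0,0,0.6],[0,0,0,0,0,0,0.6],[0,0,0,0,0,0,0.6]]' 40
python3 - <<'E'
from h import *
def orange(im):
    h=cv2.cvtColor(im,cv2.COLOR_RGB2HSV); return (abs(h[...,0].astype(int)-10)<7)&(h[...,1]>140)&(h[...,2]>90)
C=snap("wrist","pics/wrist1.png"); im=cv2.imread("pics/wrist1.png")[:,:,::-1]
print(-C[3].T@C[4])
for q,z in [("knob",.121),("lock",.098),("flywheel",.08)]:
    for d in cut_out(q,"wrist")[:1]:
        rr=np.argwhere(d["region"]); print(q,d["p"],d["at"],rr.min(0),rr.max(0),atz(C,*d["at"],z).round(4))
m=orange(im).astype(np.uint8); n,_,st,ce=cv2.connectedComponentsWithStats(m)
for i in range(1,n):
    if st[i,4]>40: print("orange",st[i],ce[i],atz(C,ce[i][1],ce[i][0],.098).round(4))
cv2.imwrite("pics/v3.png",cv2.resize(im[100:330,120:400,::-1],None,fx=2.5,fy=2.5,interpolation=2))
E
```

```text
clock: 2.4
tcp_pos: [0.5351, -0.0696, 0.4048]
eef_rot: [2.221, 2.222, 0.001]
contact_force: [0.0, -0.2, 0.1]
finger_gap: 0.0568
finger_force: 0.0
[0.53627324 0.00548706 0.38473429]
knob 0.86 [140.1, 258.0] [130 249] [153 270] [ 0.5375 -0.012   0.121 ]
lock 0.92 [195.1, 255.8] [186 242] [208 262] [ 0.5353 -0.073   0.098 ]
flywheel 0.65 [182.5, 255.6] [125 185] [255 320] [ 0.5351 -0.0629  0.08  ]
orange [244 189  19  19 271] [252.67527675 198.04797048] [ 0.5319 -0.0764  0.098 ]
```

View pics/v3.png

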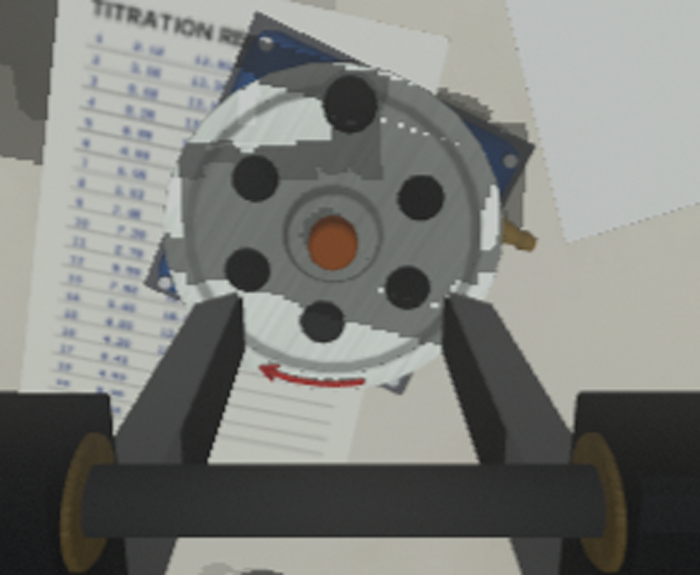

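The view is nearly straight down: knob top at (141, 260), lock at (198, 253), and the red arrow at the bottom pointing left. The axis comes to about (0.532, -0.0765) and the knob to (0.5376, -0.0125), 64 mm apart as specified.

```bash
python3 -m pendant '[[20,2.5,0,0,0,0,0.6],[20,0,0,0,0,0,0.6],[17,0,0,0,0,0,0.6],[0,0,20,0,0,0,0.6],[0,0,25,0,0,0,0.6],[0,0,25,0,0,0,0.6],[0,0,20,0,0,0,0.6],[0,0,15,0,0,0,0.6],[0,0,9,0,0,0,0.6],[0,0,5,0,0,0,0.6],[0,0,0,0,0,0,0.6],[0,0,0,0,0,0,0.6],[0,0,0,0,0,0,0.6]]' 40
python3 -c "
from h import *
C=snap('wrist','pics/w2.png');print(get_state()['tcp_pos'],get_state()['contact_force'])
for X in [(.5376,-.0125,.121),(.532,-.0765,.098)]: print(proj(C,X))"
```

```text
clock: 4.22
tcp_pos: [0.5378, -0.0131, 0.2862]
eef_rot: [2.221, 2.221, 0.001]
contact_force: [0.4, 0.5, 0.2]
finger_gap: 0.0564
finger_force: 0.0
[ 0.53768905 -0.0131114   0.28615591] [-0.25522678  0.38916919  0.02872215]
[np.float64(251.7218350090743), np.float64(254.19544614135464)]
[np.float64(316.6067698415309), np.float64(246.9959814013077)]
```

View pics/w2.png

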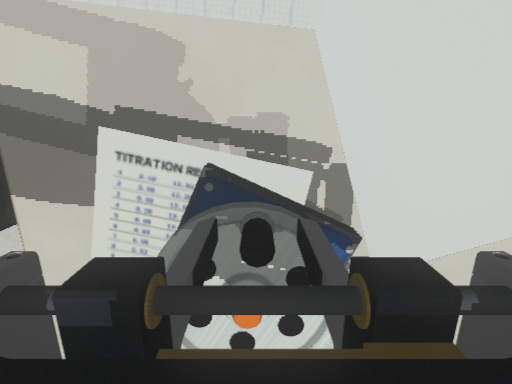

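The knob's top at about (252, 257) lies between the fingers, so I'll close on it.

```bash
python3 -m pendant '[[0,0,0,0,0,0,0],[0,0,0,0,0,0,0],[0,0,0,0,0,0,0],[0,0,0,0,0,0,0],[0,0,0,0,0,0,0],[0,0,0,0,0,0,0]]' 40
python3 - <<'E'
import numpy as np
# circle rows: tool x=+worldy, tool y=+worldx; start angle 85deg, cw
a0=np.arctan2(.0634,.0058);R=64
for k in range(0,16):
    a=a0-.2*k;b=a-.2
    print(k,round(.2*k,1),"tx/row %.2f ty/row %.2f (8 rows per .2... /8)"%((np.sin(b)-np.sin(a))*R/8,(np.cos(b)-np.cos(a))*R/8), "goal", (.5318+.064*np.cos(b)).round(4),(-.0765+.064*np.sin(b)).round(4))
E
```

```text
clock: 5.03
tcp_pos: [0.5376, -0.013, 0.2856]
eef_rot: [2.221, 2.221, 0.0]
contact_force: [0.5, -0.1, -0.6]
finger_gap: 0.0211
finger_force: 40.0
0 0.0 tx/row -0.30 ty/row 1.57 (8 rows per .2... /8) goal 0.5502 -0.0152
1 0.2 tx/row -0.61 ty/row 1.48 (8 rows per .2... /8) goal 0.562 -0.0201
2 0.4 tx/row -0.89 ty/row 1.33 (8 rows per .2... /8) goal 0.5726 -0.0272
3 0.6 tx/row -1.14 ty/row 1.12 (8 rows per .2... /8) goal 0.5816 -0.0363
4 0.8 tx/row -1.34 ty/row 0.87 (8 rows per .2... /8) goal 0.5886 -0.047
5 1.0 tx/row -1.48 ty/row 0.59 (8 rows per .2... /8) goal 0.5933 -0.0588
6 1.2 tx/row -1.57 ty/row 0.29 (8 rows per .2... /8) goal 0.5956 -0.0714
7 1.4 tx/row -1.60 ty/row -0.03 (8 rows per .2... /8) goal 0.5953 -0.0842
8 1.6 tx/row -1.56 ty/row -0.35 (8 rows per .2... /8) goal 0.5925 -0.0967
9 1.8 tx/row -1.46 ty/row -0.65 (8 rows per .2... /8) goal 0.5873 -0.1083
10 2.0 tx/row -1.30 ty/row -0.93 (8 rows per .2... /8) goal 0.5799 -0.1187
11 2.2 tx/row -1.09 ty/row -1.17 (8 rows per .2... /8) goal 0.5706 -0.1274
12 2.4 tx/row -0.84 ty/row -1.36 (8 rows per .2... /8) goal 0.5597 -0.1341
13 2.6 tx/row -0.55 ty/row -1.50 (8 rows per .2... /8) goal 0.5477 -0.1385
14 2.8 tx/row -0.24 ty/row -1.58 (8 rows per .2... /8) goal 0.535 -0.1404
15 3.0 tx/row 0.08 ty/row -1.60 (8 rows per .2... /8) goal 0.5223 -0.1398
```

```bash
python3 -m pendant '[[-0.34,1.8,0,0,0,0,0],[-0.34,1.8,0,0,0,0,0],[-0.34,1.8,0,0,0,0,0],[-0.34,1.8,0,0,0,0,0],[-0.34,1.8,0,0,0,0,0],[-0.34,1.8,0,0,0,0,0],[-0.34,1.8,0,0,0,0,0]]'
python3 -m pendant '[[-0.7,1.7,0,0,0,0,0],[-0.7,1.7,0,0,0,0,0],[-0.7,1.7,0,0,0,0,0],[-0.7,1.7,0,0,0,0,0],[-0.7,1.7,0,0,0,0,0],[-0.7,1.7,0,0,0,0,0],[-0.7,1.7,0,0,0,0,0]]'
```

```text
clock: 5.9
tcp_pos: [0.5502, -0.0156, 0.2856]
eef_rot: [2.221, 2.221, -0.001]
contact_force: [-2.1, -0.4, 1.0]
finger_gap: 0.0215
finger_force: 40.0
clock: 6.78
tcp_pos: [0.562, -0.0206, 0.2856]
eef_rot: [2.221, 2.221, -0.002]
contact_force: [-2.6, -2.1, 1.9]
finger_gap: 0.0207
finger_force: 40.0
```

```bash
python3 -m pendant '[[-1,1.5,0,0,0,0,0],[-1,1.5,0,0,0,0,0],[-1,1.5,0,0,0,0,0],[-1,1.5,0,0,0,0,0],[-1,1.5,0,0,0,0,0],[-1,1.5,0,0,0,0,0],[-1,1.5,0,0,0,0,0]]'
python3 -m pendant '[[-1.3,1.3,0,0,0,0,0],[-1.3,1.3,0,0,0,0,0],[-1.3,1.3,0,0,0,0,0],[-1.3,1.3,0,0,0,0,0],[-1.3,1.3,0,0,0,0,0],[-1.3,1.3,0,0,0,0,0],[-1.3,1.3,0,0,0,0,0]]'
```

```text
clock: 7.65
tcp_pos: [0.5723, -0.0276, 0.2856]
eef_rot: [-2.221, -2.221, 0.002]
contact_force: [-4.8, -3.0, 4.2]
finger_gap: 0.0211
finger_force: 40.0
clock: 8.52
tcp_pos: [0.5811, -0.0366, 0.2856]
eef_rot: [-2.22, -2.221, 0.003]
contact_force: [-5.7, -2.6, 4.6]
finger_gap: 0.0209
finger_force: 40.0
```

```bash
python3 -m pendant '[[-1.55,0.88,0,0,0,0,0],[-1.55,0.88,0,0,0,0,0],[-1.55,0.88,0,0,0,0,0],[-1.55,0.88,0,0,0,0,0],[-1.55,0.88,0,0,0,0,0],[-1.55,0.88,0,0,0,0,0],[-1.55,0.88,0,0,0,0,0]]'
python3 -m pendant '[[-1.7,0.6,0,0,0,0,0],[-1.7,0.6,0,0,0,0,0],[-1.7,0.6,0,0,0,0,0],[-1.7,0.6,0,0,0,0,0],[-1.7,0.6,0,0,0,0,0],[-1.7,0.6,0,0,0,0,0],[-1.7,0.6,0,0,0,0,0]]'
```

```text
clock: 9.4
tcp_pos: [0.5875, -0.0471, 0.2856]
eef_rot: [-2.22, -2.221, 0.001]
contact_force: [-5.2, -1.2, 3.3]
finger_gap: 0.0208
finger_force: 40.0
clock: 10.28
tcp_pos: [0.5921, -0.0592, 0.2856]
eef_rot: [-2.221, -2.221, -0.0]
contact_force: [-3.5, 1.7, 2.2]
finger_gap: 0.0212
finger_force: 40.0
```

```bash
python3 -m pendant '[[-1.8,0.28,0,0,0,0,0],[-1.8,0.28,0,0,0,0,0],[-1.8,0.28,0,0,0,0,0],[-1.8,0.28,0,0,0,0,0],[-1.8,0.28,0,0,0,0,0],[-1.8,0.28,0,0,0,0,0],[-1.8,0.28,0,0,0,0,0]]' 50
python3 -m pendant '[[-1.8,-0.07,0,0,0,0,0],[-1.8,-0.07,0,0,0,0,0],[-1.8,-0.07,0,0,0,0,0],[-1.8,-0.07,0,0,0,0,0],[-1.8,-0.07,0,0,0,0,0],[-1.8,-0.07,0,0,0,0,0],[-1.8,-0.07,0,0,0,0,0]]'
```

```text
clock: 11.15
tcp_pos: [0.5941, -0.0714, 0.2857]
eef_rot: [-2.221, -2.221, -0.002]
contact_force: [1.2, 4.2, -0.5]
finger_gap: 0.0211
finger_force: 50.0
clock: 12.02
tcp_pos: [0.5939, -0.083, 0.2857]
eef_rot: [-2.22, -2.221, -0.005]
contact_force: [2.6, 6.8, -0.5]
finger_gap: 0.021
finger_force: 50.0
```

```bash
python3 -m pendant '[[-1.8,-0.36,0,0,0,0,0],[-1.8,-0.36,0,0,0,0,0],[-1.8,-0.36,0,0,0,0,0],[-1.8,-0.36,0,0,0,0,0],[-1.8,-0.36,0,0,0,0,0],[-1.8,-0.36,0,0,0,0,0],[-1.8,-0.36,0,0,0,0,0]]' 50
python3 -m pendant '[[-1.7,-0.65,0,0,0,0,0],[-1.7,-0.65,0,0,0,0,0],[-1.7,-0.65,0,0,0,0,0],[-1.7,-0.7,0,0,0,0,0]]'
```

```text
clock: 12.9
tcp_pos: [0.5915, -0.0954, 0.2856]
eef_rot: [-2.22, -2.221, -0.007]
contact_force: [3.2, 7.8, -0.6]
finger_gap: 0.0209
finger_force: 50.0
clock: 13.4
tcp_pos: [0.5892, -0.1014, 0.2857]
eef_rot: [-2.22, -2.221, -0.011]
contact_force: [4.7, 11.1, -1.4]
finger_gap: 0.021
finger_force: 50.0
```

```bash
python3 -m pendant '[[-1.65,-0.8,0,0,0,0,0],[-1.65,-0.8,0,0,0,0,0],[-1.65,-0.8,0,0,0,0,0]]'
python3 -m pendant '[[-1.6,-0.9,0,0,0,0,0],[-1.6,-0.95,0,0,0,0,0],[-1.55,-0.95,0,0,0,0,0]]'
```

```text
clock: 13.78
tcp_pos: [0.5869, -0.1064, 0.2857]
eef_rot: [-2.221, -2.22, -0.011]
contact_force: [6.3, 11.4, -1.9]
finger_gap: 0.021
finger_force: 50.0
clock: 14.15
tcp_pos: [0.5844, -0.1108, 0.2857]
eef_rot: [-2.221, -2.221, -0.013]
contact_force: [6.9, 10.9, -2.8]
finger_gap: 0.0207
finger_force: 50.0
```

```bash
python3 -m pendant '[[-1.5,-1,0,0,0,0,0],[-1.5,-1.05,0,0,0,0,0],[-1.5,-1.1,0,0,0,0,0]]'
python3 -m pendant '[[-1.45,-1.1,0,0,0,0,0],[-1.4,-1.15,0,0,0,0,0]]'
```

```text
clock: 14.52
tcp_pos: [0.5814, -0.1152, 0.2857]
eef_rot: [-2.221, -2.221, -0.015]
contact_force: [8.0, 13.7, -3.5]
finger_gap: 0.021
finger_force: 50.0
clock: 14.78
tcp_pos: [0.5797, -0.1174, 0.2857]
eef_rot: [-2.221, -2.221, -0.018]
contact_force: [9.9, 13.8, -3.7]
finger_gap: 0.021
finger_force: 50.0
```

```bash
python3 -m pendant '[[-1.35,-1.2,0,0,0,0,0],[-1.35,-1.2,0,0,0,0,0]]'
python3 -m pendant '[[-1.3,-1.25,0,0,0,0,0],[-1.3,-1.3,0,0,0,0,0]]'
```

```text
clock: 15.02
tcp_pos: [0.5769, -0.1207, 0.2857]
eef_rot: [-2.221, -2.221, -0.014]
contact_force: [7.7, 11.4, -3.9]
finger_gap: 0.0209
finger_force: 50.0
clock: 15.28
tcp_pos: [0.5748, -0.1229, 0.2857]
eef_rot: [2.222, 2.221, 0.018]
contact_force: [11.6, 16.0, -5.6]
finger_gap: 0.0213
finger_force: 50.0
```

```bash
python3 -m pendant '[[-1.25,-1.3,0,0,0,0,0],[-1.2,-1.35,0,0,0,0,0]]'
python3 -m pendant '[[-1.2,-1.4,0,0,0,0,0],[-1.15,-1.4,0,0,0,0,0]]'
```

```text
clock: 15.52
tcp_pos: [0.5727, -0.1247, 0.2857]
eef_rot: [2.221, 2.22, 0.022]
contact_force: [13.0, 15.0, -6.2]
finger_gap: 0.0207
finger_force: 50.0
clock: 15.78
tcp_pos: [0.5671, -0.1298, 0.2856]
eef_rot: [-2.218, -2.221, 0.001]
contact_force: [-3.4, 2.9, 4.5]
finger_gap: 0.021
finger_force: 50.0
```

```bash
python3 -m pendant '[[-1.05,-1.5,0,0,0,0,0],[-1,-1.55,0,0,0,0,0],[-0.95,-1.6,0,0,0,0,0],[-0.85,-1.65,0,0,0,0,0],[-0.8,-1.65,0,0,0,0,0],[-0.75,-1.7,0,0,0,0,0],[0,0,0,0,0,0,0],[0,0,0,0,0,0,0]]'
```

```text
clock: 16.77
tcp_pos: [0.5569, -0.1357, 0.2856]
eef_rot: [-2.219, -2.219, 0.0]
contact_force: [-2.0, 6.6, 2.7]
finger_gap: 0.0207
finger_force: 50.0
```

```bash
python3 -m pendant '[[0.1,-1.7,0,0,0,0,0],[0,0,0,0,0,0,0],[0,0,0,0,0,0,0],[0,0,0,0,0,0,0.6],[0,0,0,0,0,0,0.6],[0,0,0,0,0,0,0.6],[0,0,0,0,0,0,0.6],[0,0,-5,0,0,0,0.6],[0,0,-20,0,0,0,0.6],[0,0,-30,0,0,0,0.6],[0,0,-30,0,0,0,0.6],[-10,0,-30,0,0,0,0.6],[-20,-5,-5,0,0,0,0.6],[-20,-10,0,0,0,0,0.6],[-20,-10,0,0,0,0,0.6],[0,0,0,0,0,0,0.6],[0,0,0,0,0,0,0.6]]'
python3 - <<'E'
from h import *
C=snap("wrist","pics/wrist3.png"); im=cv2.imread("pics/wrist3.png")[:,:,::-1]
print(get_state()["tcp_pos"])
for q,z in [("knob",.121),("lock",.098)]:
    for d in cut_out(q,"wrist")[:1]: print(q,d["p"],d["at"],atz(C,*d["at"],z).round(4))
h=cv2.cvtColor(im,cv2.COLOR_RGB2HSV); m=((abs(h[...,0].astype(int)-10)<7)&(h[...,1]>140)&(h[...,2]>90)).astype(np.uint8)
n,_,st,ce=cv2.connectedComponentsWithStats(m)
for i in range(1,n):
    if st[i,4]>40: print("orange",st[i],ce[i],atz(C,ce[i][1],ce[i][0],.098).round(4))
cv2.imwrite("pics/v4.png",cv2.resize(im[60:300,120:400,::-1],None,fx=2.5,fy=2.5,interpolation=2))
E
```

```text
clock: 18.9
tcp_pos: [0.5307, -0.2062, 0.4048]
eef_rot: [-2.221, -2.22, 0.0]
contact_force: [-0.0, 0.2, 0.4]
finger_gap: 0.0566
finger_force: 0.0
[ 0.53092847 -0.20589706  0.40502375]
knob 0.79 [129.2, 277.3] [ 0.5511 -0.1382  0.121 ]
lock 0.77 [67.8, 257.7] [ 0.5325 -0.0803  0.098 ]
orange [247  54  21  24 398] [256.94974874  65.64824121] [ 0.5317 -0.0783  0.098 ]
```

View pics/v4.png

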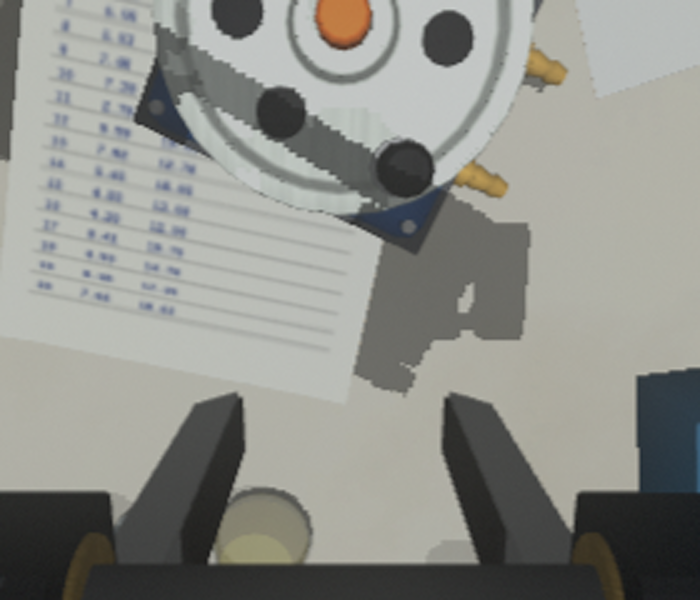

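The knob at (127, 282) has stayed put, about 0.3 rad past the peak. Next I'll shut the fingers and go over the lock.

```bash
python3 -m pendant '[[15,0.7,0,0,0,0,0],[25,0,0,0,0,0,0],[30,0,0,0,0,0,0],[30,0,0,0,0,0,0],[20,0,0,0,0,0,0],[9,0,0,0,0,0,0],[0,0,20,0,0,0,0],[0,0,25,0,0,0,0],[0,0,25,0,0,0,0],[0,0,18,0,0,0,0],[0,0,10,0,0,0,0],[0,0,4,0,0,0,0],[0,0,0,0,0,0,0],[0,0,0,0,0,0,0]]' 20
```

```text
clock: 20.8
tcp_pos: [0.532, -0.0773, 0.3045]
eef_rot: [2.22, 2.22, 0.001]
contact_force: [-0.3, -1.1, -0.5]
finger_gap: 0.0005
finger_force: 0.0
```

```bash
python3 -m pendant '[[0,0,1,0,0,0,0],[0,0,1,0,0,0,0],[0,0,1,0,0,0,0],[0,0,1,0,0,0,0],[0,0,1,0,0,0,0],[0,0,0,0,0,0,0]]'
```

```text
clock: 21.55
tcp_pos: [0.5315, -0.0772, 0.2985]
eef_rot: [-2.221, -2.221, 0.0]
contact_force: [0.1, 0.5, 0.0]
finger_gap: 0.0007
finger_force: 0.0
```

```bash
python3 -m pendant '[[0,0,1,0,0,0,0],[0,0,1,0,0,0,0],[0,0,0,0,0,0,0]]'
python3 -m pendant '[[0,0,1,0,0,0,0],[0,0,0,0,0,0,0]]'
python3 -m pendant '[[0,0,1,0,0,0,0],[0,0,0,0,0,0,0]]'
```

```text
clock: 21.92
tcp_pos: [0.5317, -0.0772, 0.297]
eef_rot: [2.221, 2.221, 0.0]
contact_force: [-0.2, 0.5, 2.3]
finger_gap: 0.0005
finger_force: 1.5
clock: 22.18
tcp_pos: [0.5317, -0.0772, 0.2958]
eef_rot: [2.221, 2.221, 0.0]
contact_force: [-0.6, 0.3, 3.2]
finger_gap: 0.0002
finger_force: 1.7
clock: 22.42
tcp_pos: [0.5317, -0.0772, 0.2946]
eef_rot: [2.221, 2.221, 0.0]
contact_force: [-0.6, 0.1, 3.8]
finger_gap: 0.0004
finger_force: 1.5
```

Contact was at z ≈ 0.297 and the button slides at about 4 N. The critical 3 mm point comes next.

```bash
python3 -m pendant '[[0,0,1,0,0,0,0],[0,0,0,0,0,0,0]]'
python3 -m pendant '[[0,0,0.5,0,0,0,0],[0,0,0,0,0,0,0]]'
python3 -m pendant '[[0,0,0.5,0,0,0,0],[0,0,0,0,0,0,0]]'
```

```text
clock: 22.68
tcp_pos: [0.5317, -0.0772, 0.2936]
eef_rot: [2.221, 2.221, 0.0]
contact_force: [-1.0, 0.3, 3.0]
finger_gap: 0.0006
finger_force: 1.3
clock: 22.92
tcp_pos: [0.5317, -0.0772, 0.2931]
eef_rot: [2.221, 2.221, 0.0]
contact_force: [-0.6, -0.2, 2.8]
finger_gap: 0.0009
finger_force: 1.4
clock: 23.18
tcp_pos: [0.5317, -0.0772, 0.2927]
eef_rot: [2.221, 2.221, 0.0]
contact_force: [0.0, 0.1, 3.6]
finger_gap: 0.0006
finger_force: 1.5
```

Past 4 mm and still 4 N, so the lock fits here.

```bash
python3 -m pendant '[[0,0,1,0,0,0,0],[0,0,0,0,0,0,0]]'
python3 -m pendant '[[0,0,1,0,0,0,0],[0,0,1,0,0,0,0],[0,0,0,0,0,0,0]]'
python3 -m pendant '[[0,0,1,0,0,0,0],[0,0,0.5,0,0,0,0],[0,0,0,0,0,0,0]]'
```

```text
clock: 23.42
tcp_pos: [0.5316, -0.0772, 0.2916]
eef_rot: [2.221, 2.221, 0.0]
contact_force: [0.1, -0.0, 3.5]
finger_gap: 0.0007
finger_force: 1.4
clock: 23.8
tcp_pos: [0.5317, -0.0772, 0.2895]
eef_rot: [2.221, 2.221, 0.0]
contact_force: [0.6, 0.0, 2.4]
finger_gap: 0.0006
finger_force: 1.2
clock: 24.18
tcp_pos: [0.5317, -0.0772, 0.2881]
eef_rot: [2.221, 2.221, 0.0]
contact_force: [-0.2, -0.2, 2.4]
finger_gap: 0.0006
finger_force: 1.4
```

```bash
python3 -m pendant '[[0,0,0.5,0,0,0,0],[0,0,0,0,0,0,0]]'
python3 -m pendant '[[0,0,0.4,0,0,0,0],[0,0,0,0,0,0,0]]'
python3 -m pendant '[[0,0,0.3,0,0,0,0],[0,0,0,0,0,0,0]]'
```

```text
clock: 24.42
tcp_pos: [0.5317, -0.0772, 0.2877]
eef_rot: [2.221, 2.221, 0.0]
contact_force: [0.4, -0.0, 3.4]
finger_gap: -0.0001
finger_force: 1.5
clock: 24.68
tcp_pos: [0.5317, -0.0772, 0.2875]
eef_rot: [2.221, 2.221, 0.0]
contact_force: [0.5, -0.6, 4.5]
finger_gap: 0.0005
finger_force: 2.4
clock: 24.92
tcp_pos: [0.5317, -0.0772, 0.2874]
eef_rot: [2.221, 2.221, 0.0]
contact_force: [-0.5, -0.1, 6.1]
finger_gap: 0.0004
finger_force: 3.2
```

Force is rising with no further travel. That is the end stop, but I'll press a little more to be sure.

```bash
python3 -m pendant '[[0,0,0.4,0,0,0,0],[0,0,0,0,0,0,0]]'
python3 -m pendant '[[0,0,0.5,0,0,0,0],[0,0,0,0,0,0,0]]'
```

```text
clock: 25.18
tcp_pos: [0.5317, -0.0772, 0.2874]
eef_rot: [2.221, 2.221, 0.0]
contact_force: [-1.3, -0.3, 8.8]
finger_gap: 0.0008
finger_force: 4.1
clock: 25.42
tcp_pos: [0.5317, -0.0772, 0.2874]
eef_rot: [2.221, 2.221, -0.0]
contact_force: [-3.2, 0.0, 10.9]
finger_gap: 0.0006
finger_force: 5.4
```

Hard stop at 0.2874 with 11 N, about 10 mm below contact, so the button is home. I'll retract and check.

```bash
python3 -m pendant '[[0,0,-3,0,0,0,0],[0,0,-10,0,0,0,0],[0,0,-25,0,0,0,0],[0,0,-30,0,0,0,0],[-20,0,-30,0,0,0,0],[-30,0,-15,0,0,0,0],[-30,0,0,0,0,0,0],[-15,0,0,0,0,0,0],[0,0,0,0,0,0,0],[0,0,0,0,0,0,0]]'
python3 - <<'E'
from h import *
C=snap("wrist","pics/wrist5.png"); im=cv2.imread("pics/wrist5.png")
for z in (.098,.088): print(proj(C,(.5317,-.0767,z)))
for d in cut_out("knob","wrist")[:1]: print(d["p"],d["at"],atz(C,*d["at"],.121).round(4))
cv2.imwrite("pics/v5.png",cv2.resize(im[40:260,120:400],None,fx=2.5,fy=2.5,interpolation=2))
E
```

```text
clock: 26.68
tcp_pos: [0.5315, -0.1714, 0.3985]
eef_rot: [-2.22, -2.221, -0.0]
contact_force: [-0.4, 0.1, 0.3]
finger_gap: 0.0007
finger_force: 0.0
[np.float64(100.97216444319955), np.float64(256.2981992429945)]
[np.float64(101.69295177037536), np.float64(256.3278709820391)]
0.86 [162.2, 277.8] [ 0.5524 -0.1339  0.121 ]
```

View pics/v5.png

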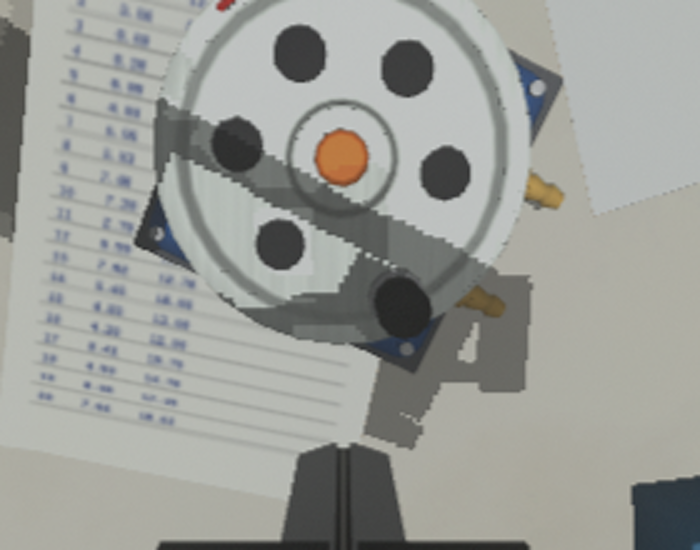

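The button at (103, 257) sits low in the hub, the knob at (163, 281) hasn't moved, and the robot is clear. I'll hand in.

```bash
python3 -c "from bench import *; print(hand_in())"
```

```text
the job is handed in; nothing more can be done
None
```

The pump is parked and handed in at about 27 s of robot time: I turned the flywheel clockwise to about 0.3 rad past the compression peak, let go, and pressed the lock about 10 mm to its stop with at most about 11 N; no other object was touched.

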